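# Set a pipe tee in the gluing cradle with its outlet up

### The arm

A 7-joint arm with a two-finger parallel gripper is mounted at the origin on the work surface. World frame = base frame: x ahead of the robot, y to its left, z up, the work surface at z = 0. Lengths are in m, angles in rad, forces in N, time in s.
With the tool pointing down it reaches from about 0.425 to 0.875 m from the base axis. Payload 4.7 kg.
Tool frame: the origin (TCP) lies on the centre line of the jaws, within the pads' length; the fingertips stand 14 mm ahead of it and the grasp point (between the pads) lies 5 mm behind it; z points along the fingers, y is the direction in which the jaws open and shut (so a half turn about z gives the same grasp; the last joint's range is limited). The gripper opens to 87 mm and grips with 3 to 60 N. Pads are 19 mm wide; open, the fingers measure 117 mm over their backs; the gripper's body (75 mm by 190 mm) begins 51 mm behind the grasp point.
Start: joints at [-1.175, 0.321, -0.07, 1.45, 0.023, 1.371, -0.057], TCP at [0.242, 0.603, 0.237] pointing down, gripper open.
Joint ranges: [-2.86, 2.86], [-0.3, 2.09], [-1.38, 1.24], [0.06, 2.45], [-1.56, 4.7], [0.09, 2.05], [-2.69, 2.69]. Speed limits (rad/s): [2.57, 2.57, 3.14, 3.14, 3.14, 3.14, 3.14].

### API

Orientations are given as a rotation vector (axis times angle).
In Python, from station import * gives the robot as it stands.
- The arm moves only by the shell command python3 -m creep 'ROWS' [FORCE]. ROWS is JSON, a list of rows, each an object with "dp": the shift along the world's x, y, z in mm, a list of three; "turn": the turn, a rotation vector about the world's x, y, z in degrees, a list of three; "hand": the opening, from 0 (shut) to 1 (fully open). A call has 1 to 20 rows; each row is the pose to reach, as a shift and turn from the pose commanded when the call began; what a row does not reach only later rows make up. A row lasts 1/8 s, in which the tool goes at most 62.5 mm and 10.7 degrees, less where a joint would pass 70% of its speed; a pose out of reach is approached as far as the arm can. A call with a gripper value outside its range is refused whole. The fingers move at their own pace and stop on an object; FORCE is the grip in N (left out, the last holds). Time passes only in rows, so rows that repeat a pose let the fingers close. It gives the time, the measured TCP pose, the force and the opening at its end, in the units of the state.
- get_state(): the state, without advancing time (a new reading comes with each control period).
- snapshot(name): name is "scene" or "top" or "wrist"; returns a dict with "color" (384x512x3 uint8, red, green, blue), "z_map" (384x512 float32, m along the optical axis (not along the pixel's ray), 0 where there is no reading), "intrinsics" (3x3 intrinsics, pixels), "rvec" (rotation vector, rad) and "tvec" (3), from world to camera coordinates, as OpenCV has them. Camera axes: x right, y down, z forward; pixel columns grow to the right and rows downward; lengths in m; the calibration is good to about 2 mm. A picture is of the moment at which its call begins.
- hand_in(): hands the job in, once; it reports no verdict.
The state is a dict: "t": time; "q": joint angles; "dq": joint speeds; "effort": joint torques, N m; "position": TCP position; "tool_rot": TCP orientation; "wrist_force": force on the tool from outside, world axes, zero at the start; "torque": the same for the moment, N m; "finger_gap": finger opening in m.
Only numpy, scipy, OpenCV 4.12 (cv2) and the standard library are available. Lean on these libraries where they do the work, as an engineer would, in place of code of your own. Each camera call takes 0.05 s, during which the arm holds its last target.

### The job

Take the pipe tee out of the wooden stock box and lay it in the two V-notches of the wooden cradle, with the tee's outlet over the red cross line on the base. Then turn the pipe about its own length until the outlet points straight up, in line with the red stripe on the end plate, ready for the riser to be glued in. Set it down rather than dropping it, let go of it, and leave the other fittings and tools where they are.

Things in the scene. Friction and masses are not known exactly. Their poses are not given: they have to be found in the camera images.
- tee_mid (a point): Pipe tee, 0.27 to 0.45 kg: dark grey fitting amid a straight run of white pipe, 280 mm long in all. Middle of the run, on its axis; x along the pipe, y out of the side outlet. White pipe 33 mm in diameter from 40 to 140 mm either side of the middle; grey collars 42 mm. At the start it lies lengthwise in the stock box (x along the box's x), outlet level, axis 30 mm above the bench.
- tee_outlet (a point): Centre of the mouth of the tee's side outlet (42 mm in diameter), 43 mm from the axis of the run; same axes as tee_mid. Laid in the notches, the tee stays at whatever angle it is left, though letting go with a leaning hand can roll it by up to about 10 degrees.
- cradle_seat (a point): Wooden cradle, fixed: where the middle of the laid pipe belongs, on its axis, 62 mm above the bench, above the red cross line. x along the cradle to its end plate, z up. Two dark V-notched boards (90 degree notches), 18 mm thick, 90 mm wide, centred at x = -112 and 112 mm, tops 68 mm up. The pipe may lie either way round; between fitting and board 63 mm of it is free all round.
- cradle_line (a point): Middle of the red line across the cradle's base, on the base's top, 12 mm above the bench. White-faced base 340 mm long, 110 mm wide. Same axes as cradle_seat.
- cradle_mark (a point): Top of the vertical red stripe on the end plate's centre line, 126 mm above the bench. Plate 12 mm thick, 90 mm wide, its inner face at x = 158 mm from the cradle_seat.
- stockbox: Open wooden box, fixed, 370 (x) x 190 (y) x 75 mm high outside, walls and floor 9 mm; origin at the centre of its underside, on the bench. Besides the tee it holds two spare fittings at its +x end, one on either side of the pipe; its -x end is free.
- coupling_mid (a point): Spare grey coupling standing in the stock box, 43 mm in diameter, 80 mm tall; its centre. To be left alone.
- elbow_mid (a point): Spare grey elbow lying in the stock box, 42 mm high, two legs 42 mm long; this point is where the legs' axes meet. To be left alone.
- can_mid (a point): Blue metal can, 64 mm in diameter, 95 mm tall, standing on the bench between box and cradle, at the far end; its centre. To be left alone.
- tape_mid (a point): Orange tape measure, 70 x 35 x 66 mm, standing on the bench between box and cradle, at the robot's end; its centre. To be left alone.
- level_mid (a point): Aluminium torpedo level, 230 x 22 x 50 mm, standing on edge; its centre. To be left alone.
- wrench_grip (a point): Steel wrench lying on the bench, the middle of its handle. To be left alone.

How it is judged:
At the end, for the whole second after the job is handed in: The tee lies in both V-notches (middle of the run within 4 mm of the seat across and in height, pipe along the cradle within 0.05 rad), its outlet within 10 mm of the red cross line along the cradle and pointing up within 0.12 rad (7 degrees), at rest and let go (angle between tee_mid's own y axis and vertical below 0.12 rad and z of tee_outlet in the frame of cradle_seat above 0.03 m and angle between the x axis of tee_mid and the x axis of cradle_seat, either way round below 0.05 rad and x of tee_mid in the frame of cradle_seat between -0.01 and 0.01 m and y of tee_mid in the frame of cradle_seat between -0.004 and 0.004 m and z of tee_mid in the frame of cradle_seat between -0.004 and 0.004 m and linear speed of tee below 0.02 m/s and angular speed of tee below 0.1 rad/s); the robot touches nothing.
It fails at once if the tee is dropped or thrown (moves faster than 0.7 m/s with no finger on it, a fall of about 25 mm) (contact force between the fingers and tee below 0.1 N and linear speed of tee above 0.7 m/s).
It fails at once if another fitting or tool is moved by more than 25 mm (distance of any of coupling_mid, elbow_mid, can_mid, tape_mid, level_mid, wrench_grip from where it was at the start of the episode above 0.025 m).
It also fails if it takes over 64 s, if anything falls off the work surface, if the arm or the gripper's body presses on something with over 40 N, if the wrist force passes 120 N, or if a joint passes its speed limit or range.

## Working session

There is one attempt and no reset: what is moved stays moved. The work goes in short steps, Python scripts to look and compute and a shell command to move; the robot and the scene stay as the last step left them, time stands still between calls to the robot, and variables do not carry over. Pictures are saved under pics/ and viewed, and the job is handed in when it is done.

```bash
mkdir -p pics; ls
cat > h.py <<'E'
from station import *
import numpy as np, cv2
def snap(n,f):
    s=snapshot(n); cv2.imwrite('pics/'+f+'.png',s['color'][:,:,::-1]); np.savez('pics/'+f+'.npz',**s); return s
def load(f): return dict(np.load('pics/'+f+'.npz'))
def px(s,u,v,z=None):
    K=s['intrinsics'];R=cv2.Rodrigues(s['rvec'])[0];t=np.ravel(s['tvec'])
    d=R.T@np.linalg.inv(K)@np.array([u,v,1.]); c=-R.T@t
    if z is None: return c+d*s['z_map'][int(round(v)),int(round(u))]
    return c+d*(z-c[2])/d[2]
def crop(f,x0,y0,x1,y1,k,o):
    im=cv2.imread('pics/'+f+'.png')[y0:y1,x0:x1]; cv2.imwrite('pics/'+o+'.png',cv2.resize(im,None,fx=k,fy=k,interpolation=cv2.INTER_CUBIC))
E
python3 - <<'E'
from h import *
for n in('scene','top','wrist'): snap(n,n+'0')
s=get_state(); print(s['position'],s['tool_rot'],s['finger_gap'],s['t'])
E
```

```text
pics
[0.24207637 0.60280367 0.23569596] [-5.96016689e-01 -3.08434861e+00  2.31512182e-03] 0.08693555557276052 0.15
```

View pics/top0.png

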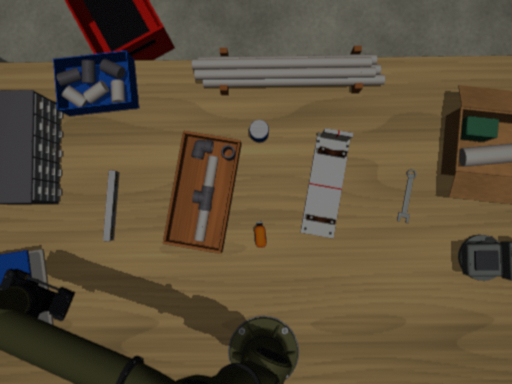

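View pics/scene0.png

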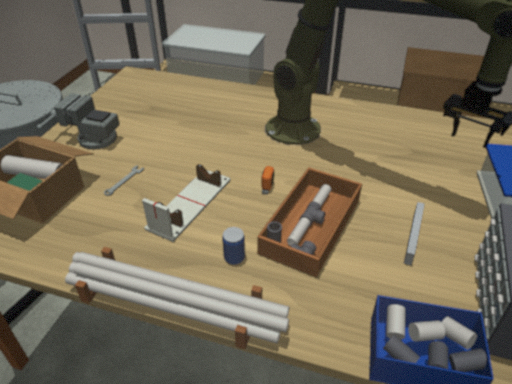

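View pics/wrist0.png

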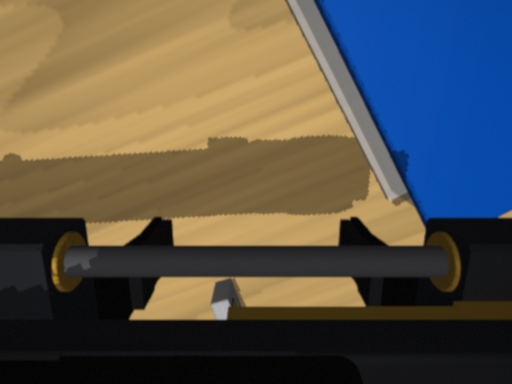

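The top view shows the box at (203,190), with the tee running from (213,158) to (200,240) and its outlet pointing left towards (194,195). The cradle is at (327,183), with its end plate at the far end. I'll enlarge both.

Run:
```python
from h import *
crop('top0',155,115,275,265,5,'c1'); crop('top0',285,115,365,250,5,'c2')
```

```text
(no output)
```

View pics/c1.png

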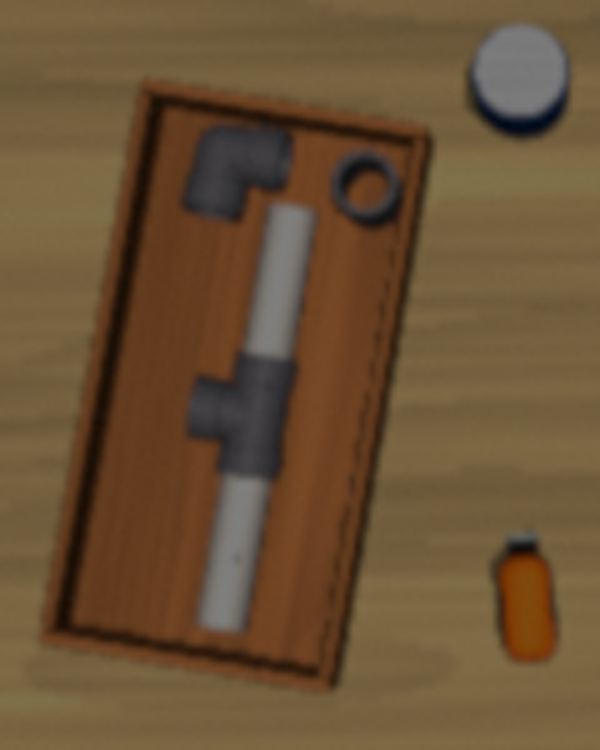

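View pics/c2.png

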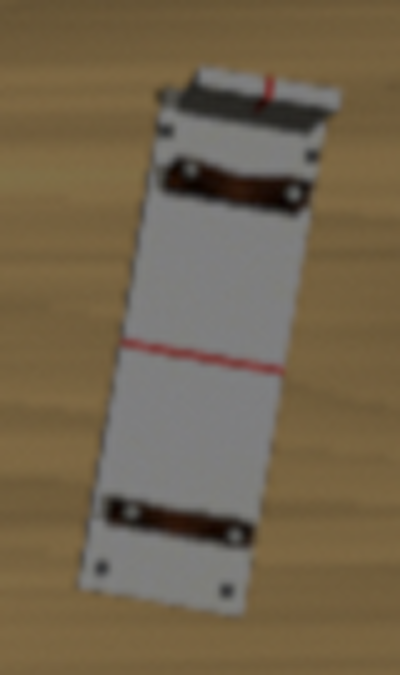

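Run:
```python
from h import *
s=load('top0')
def P(n,off,u,v,z):
    p=px(s,(u+.5)/5-.5+off[0],(v+.5)/5-.5+off[1],z); print(n,p.round(4)); return p
a=(155,115);b=(285,115)
e1=P('far',a,291,206,.03);e2=P('near',a,221,632,.03);m=(e1+e2)/2;d=e1-e2
print('mid',m,'len',np.linalg.norm(d),'ang',np.degrees(np.arctan2(d[1],d[0])))
o=P('outlet',a,190,407,.03); print(np.linalg.norm(o-m))
for u,v in((146,80),(430,130),(335,688),(45,640)): P('box',a,u,v,.075)
l1=P('line',b,121,343,.012);l2=P('line',b,284,371,.012);m2=(l1+l2)/2;d=l1-l2
print('line mid',m2,'len',np.linalg.norm(d),'ang',np.degrees(np.arctan2(-d[0],d[1])))
c1=P('base',b,80,588,.012);c2=P('base',b,244,612,.012)
f=m2-(c1+c2)/2;print('half',np.linalg.norm(f),np.degrees(np.arctan2(f[1],f[0])))
w=[P('bd',b,u,v,.068) for u,v in((190,172),(293,192),(131,513),(235,535))]
P('mark',b,272,76,.126)
f=(w[0]+w[1]-w[2]-w[3])/2;print('boards mid',sum(w)/4,np.linalg.norm(f),np.degrees(np.arctan2(f[1],f[0])))
P('can',a,520,70,.095);P('tape',a,526,610,.066)
P('coupling',a,366,187,.08);
st=get_state(); R=cv2.Rodrigues(st['tool_rot'])[0]; print(R.round(3))
```

```text
far [0.6447 0.1578 0.03  ]
near [0.3647 0.2049 0.03  ]
mid [0.50472927 0.18132909 0.03      ] len 0.2839040555372129 ang -9.560460399554279
outlet [0.5123 0.225  0.03  ]
0.044283265596775465
box [0.7221 0.2465 0.075 ]
box [0.6873 0.0632 0.075 ]
box [0.3309 0.1265 0.075 ]
box [0.3631 0.3111 0.075 ]
line [ 0.5514 -0.1597  0.012 ]
line [ 0.5315 -0.2676  0.012 ]
line mid [ 0.54142251 -0.21368675  0.012     ] len 0.10969842077773809 ang -10.444263373886098
base [ 0.3893 -0.1298  0.012 ]
base [ 0.3724 -0.2378  0.012 ]
half 0.16330687165908372 -10.550746036811276
bd [ 0.6578 -0.2009  0.068 ]
bd [ 0.644 -0.267  0.068]
bd [ 0.4387 -0.159   0.068 ]
bd [ 0.424  -0.2251  0.068 ]
mark [ 0.7095 -0.2459  0.126 ]
boards mid [ 0.54111783 -0.21298538  0.068     ] 0.22352677317238678 -10.808231958892794
can [0.722  0.0046 0.095 ]
tape [0.3786 0.0048 0.066 ]
coupling [0.6502 0.1044 0.08  ]
[[-0.928  0.373 -0.   ]
 [ 0.373  0.928 -0.001]
 [-0.    -0.001 -1.   ]]
```

```bash
python3 -m creep '[{"dp":[50,-100,0],"turn":[0,0,3],"hand":0.8},{"dp":[80,-160,0],"turn":[0,0,6],"hand":0.8},{"dp":[110,-220,0],"turn":[0,0,9],"hand":0.8},{"dp":[140,-275,0],"turn":[0,0,12.3],"hand":0.8},{"dp":[165,-325,0],"turn":[0,0,12.3],"hand":0.8},{"dp":[190,-370,0],"turn":[0,0,12.3],"hand":0.8},{"dp":[212,-413,-40],"turn":[0,0,12.3],"hand":0.8},{"dp":[212,-413,-90],"turn":[0,0,12.3],"hand":0.8},{"dp":[212,-413,-90],"turn":[0,0,12.3],"hand":0.8},{"dp":[212,-413,-90],"turn":[0,0,12.3],"hand":0.8}]' 50
python3 - <<'E'
from h import *
snap('wrist','wrist1');snap('scene','scene1');st=get_state();R=cv2.Rodrigues(st['tool_rot'])[0]
print(st['position'],np.degrees(np.arctan2(R[1,1],R[0,1])),st['q'].round(2) if hasattr(st['q'],'round') else st['q'],st['t'])
E
```

```text
t: 1.4
position: [0.4539, 0.1911, 0.1468]
tool_rot: [-0.261, -3.13, -0.0]
wrist_force: [-0.1, 0.2, 1.0]
finger_gap: 0.0698
[0.45471794 0.19249456 0.1483545 ] 80.5727666796324 [-0.69  0.05  0.25  1.95 -0.01  1.14  0.97] 1.5
```

View pics/wrist1.png

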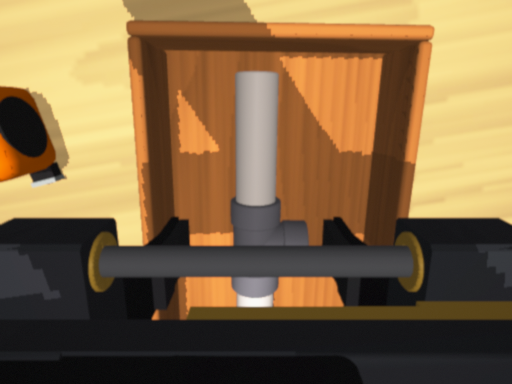

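Run:
```python
from h import *
s=load('wrist1')
print('cam',-cv2.Rodrigues(s['rvec'])[0].T@np.ravel(s['tvec']))
a=px(s,257,72,.035);print('near end',a)
for v in(100,180): print('axis',px(s,(236+277)/2 if v<120 else 255.5,v,.03))
for p in((256,198,.051),(255,293,.045),(307,234,.03),(256,110,None),(256,170,None),(256,220,None)): print(p,px(s,*p))
for i in range(5): print(get_state()['position'])
```

```text
cam [0.38595006 0.20290587 0.29458709]
near end [0.36653411 0.20749514 0.035     ]
axis [0.38625402 0.20384689 0.03      ]
axis [0.44858692 0.19261216 0.03      ]
(256, 198, 0.051) [0.45762585 0.19146687 0.051     ]
(255, 293, 0.045) [0.54201512 0.17650172 0.045     ]
(307, 234, 0.03) [0.50267223 0.22817116 0.03      ]
(256, 110, None) [0.39313864 0.20226892 0.04569534]
(256, 170, None) [0.4371863  0.19489883 0.04571315]
(256, 220, None) [0.47571584 0.18844309 0.0496625 ]
[0.45471794 0.19249456 0.1483545 ]
[0.45471794 0.19249456 0.1483545 ]
[0.45471794 0.19249456 0.1483545 ]
[0.45471794 0.19249456 0.1483545 ]
[0.45471794 0.19249456 0.1483545 ]
```

```bash
python3 -m creep '[{"dp":[-5,1,-40],"turn":[0,0,0],"hand":0.8},{"dp":[-5,1,-80],"turn":[0,0,0],"hand":0.8},{"dp":[-5,1,-100],"turn":[0,0,0],"hand":0.8},{"dp":[-5,1,-116],"turn":[0,0,0],"hand":0.8},{"dp":[-5,1,-116],"turn":[0,0,0],"hand":0.8},{"dp":[-5,1,-116],"turn":[0,0,0],"hand":0},{"dp":[-5,1,-116],"turn":[0,0,0],"hand":0},{"dp":[-5,1,-116],"turn":[0,0,0],"hand":0},{"dp":[-5,1,-116],"turn":[0,0,0],"hand":0},{"dp":[-5,1,-116],"turn":[0,0,0],"hand":0}]' 55
```

```text
t: 2.75
position: [0.4493, 0.1913, 0.0308]
tool_rot: [0.262, 3.13, 0.001]
wrist_force: [-0.3, -0.1, 1.9]
finger_gap: 0.0318
```

```bash
python3 -m creep '[{"dp":[0,0,10],"turn":[0,0,0],"hand":0},{"dp":[0,0,30],"turn":[0,0,0],"hand":0},{"dp":[0,0,60],"turn":[0,0,0],"hand":0},{"dp":[0,0,100],"turn":[0,0,0],"hand":0},{"dp":[0,0,150],"turn":[0,0,0],"hand":0},{"dp":[0,0,150],"turn":[0,0,0],"hand":0},{"dp":[0,0,150],"turn":[0,0,0],"hand":0}]'
python3 - <<'E'
from h import *
snap('scene','scene2');snap('top','top2');snap('wrist','wrist2');crop('scene2',250,90,400,240,4,'c3')
print(get_state()['torque'])
E
```

```text
t: 3.62
position: [0.4483, 0.1908, 0.1797]
tool_rot: [-0.262, -3.129, 0.001]
wrist_force: [-0.3, -0.1, -3.5]
finger_gap: 0.0319
[0.01850819 0.15597921 0.04900864]
```

View pics/c3.png

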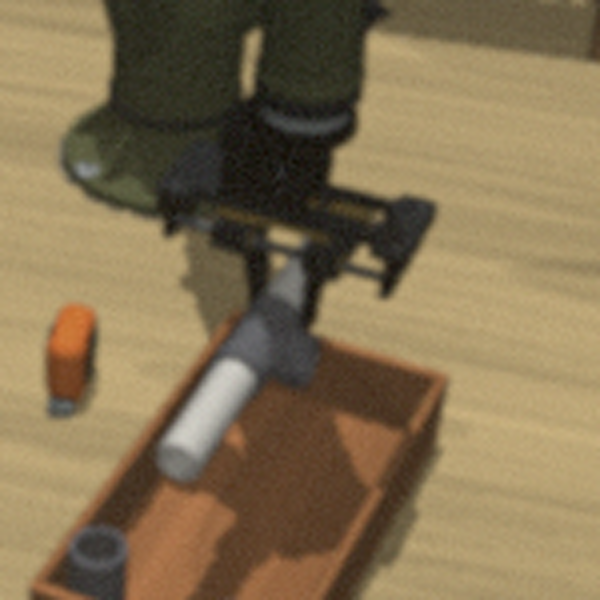

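View pics/wrist2.png

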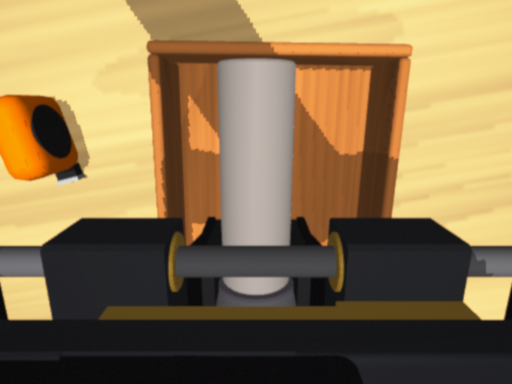

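The tee is held and clear of the box floor. Next I'll check for sag using depth.

Run:
```python
from h import *
s=load('wrist2')
for v in(80,110,140,170,200,230): print(px(s,256,v))
crop('top2',150,110,275,260,5,'c4')
```

```text
[0.37293883 0.20386224 0.19651975]
[0.38374896 0.20204556 0.19451386]
[0.39509665 0.20013948 0.19513418]
[0.40712329 0.19811889 0.19445903]
[0.41968008 0.19600943 0.19432398]
[0.432664   0.1938284  0.19470977]
```

View pics/c4.png

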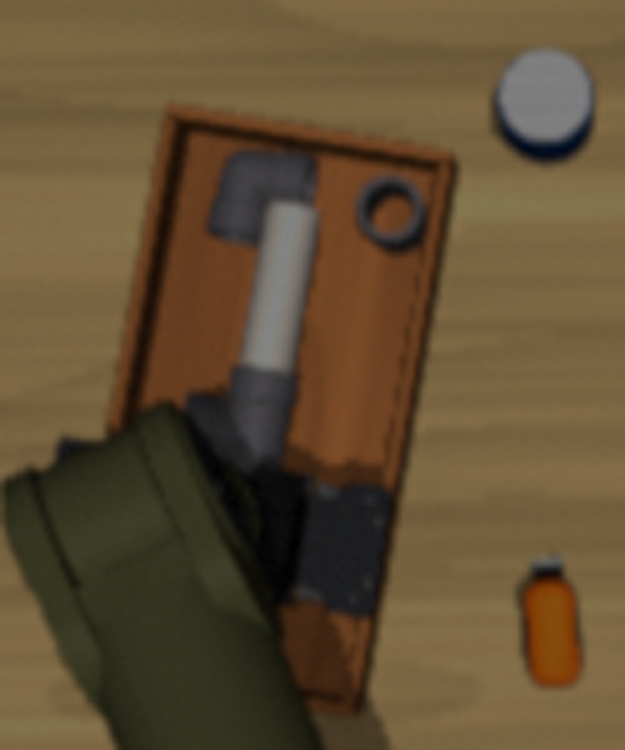

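```bash
python3 -m creep '[{"dp":[5,-50,0],"turn":[0,0,-1],"hand":0},{"dp":[10,-105,0],"turn":[0,0,-1],"hand":0},{"dp":[15,-160,0],"turn":[0,0,-1],"hand":0},{"dp":[20,-215,0],"turn":[0,0,-1],"hand":0},{"dp":[25,-270,0],"turn":[0,0,-1],"hand":0},{"dp":[30,-325,0],"turn":[0,0,-1],"hand":0},{"dp":[35,-370,0],"turn":[0,0,-1],"hand":0},{"dp":[37,-394,0],"turn":[0,0,-1],"hand":0},{"dp":[37,-394,0],"turn":[0,0,-1],"hand":0},{"dp":[37,-394,0],"turn":[0,0,-1],"hand":0}]'
python3 - <<'E'
from h import *
s=load('top2'); e=px(s,295.5/5-.5+150,204.5/5-.5+110,.178);print('far end then',e)
snap('scene','scene3');snap('top','top3');snap('wrist','wrist3');crop('top3',285,115,365,250,5,'c5')
st=get_state();print(st['position'],st['q'])
E
```

```text
t: 5.03
position: [0.4857, -0.2016, 0.1796]
tool_rot: [-0.288, -3.126, -0.001]
wrist_force: [0.3, 0.0, -3.3]
finger_gap: 0.0316
far end then [0.64283351 0.15500521 0.178     ]
[ 0.48623935 -0.20134663  0.18022744] [-0.29063146  0.1006262   0.67613105  1.85280726 -0.06765449  1.21176771
  1.79537341]
```

View pics/c5.png

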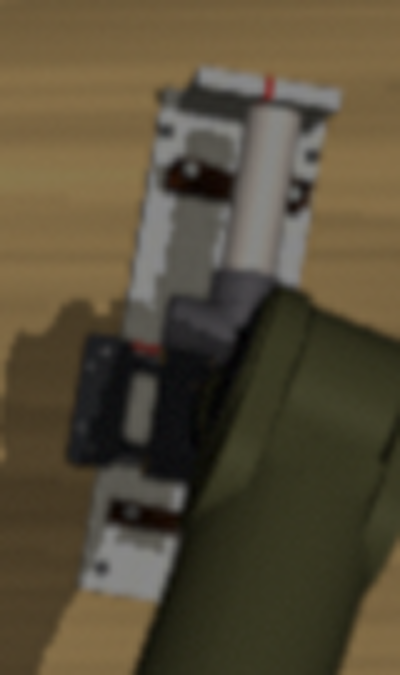

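View pics/scene3.png

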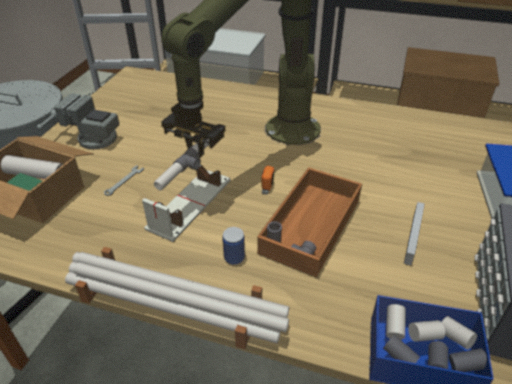

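View pics/wrist3.png

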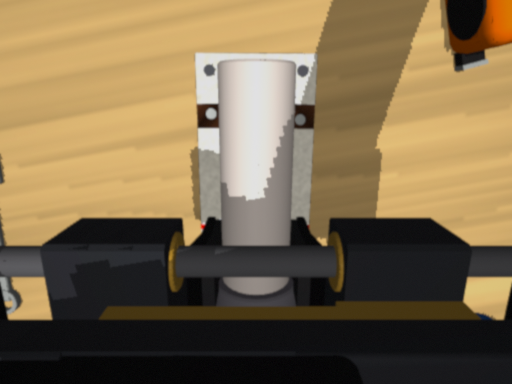

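```bash
python3 - <<'E'
from h import *
s=load('wrist3')
a=px(s,255,53.5,.012);b=px(s,257,62,.179);print(a,b,'along',(b-a)@[.983,-.184,0],'side',(b-a)@[.184,.983,0])
for u,v in((195,54),(315,53.5),(200,215),(310.5,215)):print(px(s,u,v,.012))
p=px(s,222,104,.068);print(px(s,208,104,.068),'board near edge');print(px(s,208,128,.068))
t=load('top3');e=px(t,285+271.5/5-.5,115+108.5/5-.5,.178);print('far',e, np.linalg.norm((e-[.4857,-.2015,.178])))
from scipy.spatial.transform import Rotation as Ro
u=np.array([.983,-.184,0]);
for a in(15,25,35,45): print(a,(a*u).round(1))
E
python3 - <<'E'
from h import *
crop('wrist3',170,30,340,230,4,'c6')
E
```

```text
[ 0.37916807 -0.18120242  0.012     ] [ 0.40339777 -0.18478635  0.179     ] along 0.024477236178087173 side 0.0009352636750316606
[ 0.36994143 -0.23372358  0.012     ]
[ 0.38880525 -0.12874689  0.012     ]
[ 0.51833046 -0.26301065  0.012     ]
[ 0.53846515 -0.1538905   0.012     ]
[ 0.41491927 -0.22402219  0.068     ] board near edge
[ 0.43247975 -0.22791462  0.068     ]
far [ 0.68100678 -0.23667218  0.178     ] 0.19844853603229115
15 [14.7 -2.8  0. ]
25 [24.6 -4.6  0. ]
35 [34.4 -6.4  0. ]
45 [44.2 -8.3  0. ]
```

View pics/c6.png

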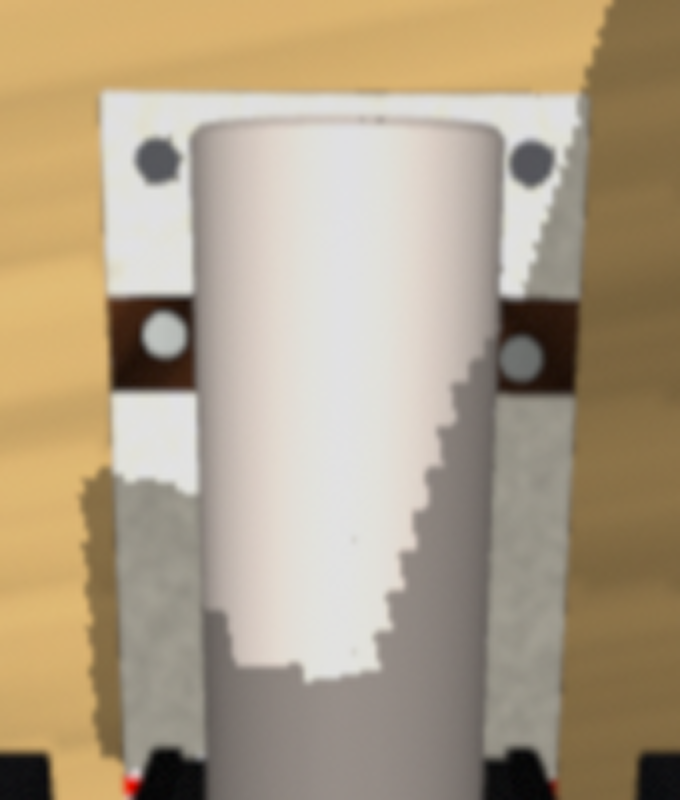

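```bash
python3 - <<'E'
from h import *
s=load('wrist3');u=np.array([.983,-.184,0])
n=px(s,255,53,.012)
for q in((203,226),(308,226)):p=px(s,*q,.012);print(p,(p-n)@u)
for v in(104.5,128): 
  p=px(s,255,v,.068);print(p,'from seat should be -121/-103', p@u, 'near end',n@u)
print('tcp',np.array([.4857,-.2015,0])@u)
s=load('top0')
for v,u_ in((357,202.5),(515,180),(600,162)): pass
for q in((121,343),(284,371)):p=px(s,285+q[0]/5-.4,115+q[1]/5-.4,.012);print('top line',p@u)
m=px(s,285+270/5-.4,115+104/5-.4,.075);print('plate stripe bottom',m, m@u)
m=px(s,285+269/5-.4,115+93/5-.4,.126);print('plate inner top',m, m@u)
for q in((184,184,'f'),(131,498,'n'),(131,528,'n')):
  p=px(s,285+q[0]/5-.4,115+q[1]/5-.4,.068);print(p@u)
E
python3 - <<'E'
from h import *
crop('wrist3',190,205,330,300,5,'c7')
E
```

```text
[ 0.53037363 -0.26264399  0.012     ] 0.1640358122797802
[ 0.54968338 -0.15802967  0.012     ] 0.16376826340989106
[ 0.42172816 -0.1890417   0.068     ] from seat should be -121/-103 0.4493424508400587 near end 0.40564795879916665
[ 0.43904702 -0.19223546  0.068     ] from seat should be -121/-103 0.46695455080287923 near end 0.40564795879916665
tcp 0.5145191
top line 0.5713856221075483
top line 0.5716877575632026
plate stripe bottom [ 0.70026225 -0.25230618  0.075     ] 0.7347821299576694
plate inner top [ 0.6988454  -0.24382176  0.126     ] 0.731828232061004
0.6752253116683732
0.4699363934196029
0.45106081956697447
```

View pics/c7.png

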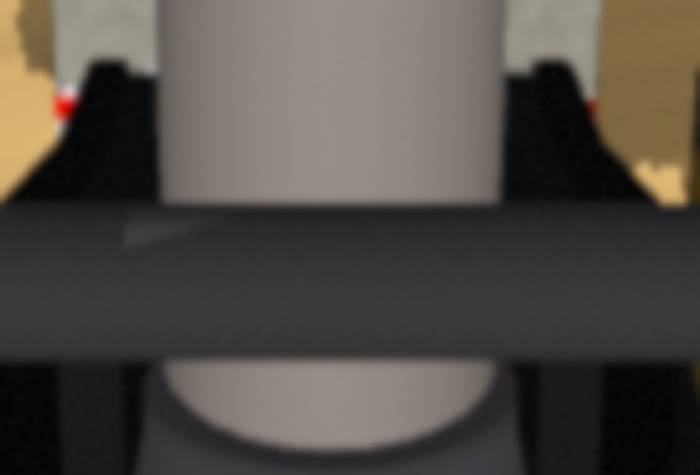

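```bash
python3 -m creep '[{"dp":[0,0,0],"turn":[9.8,-1.8,0],"hand":0},{"dp":[0,0,0],"turn":[19.7,-3.7,0],"hand":0},{"dp":[0,0,0],"turn":[29.5,-5.5,0],"hand":0},{"dp":[0,0,0],"turn":[39.3,-7.4,0],"hand":0},{"dp":[0,-1,0],"turn":[44.2,-8.3,0],"hand":0},{"dp":[0,-1,-30],"turn":[44.2,-8.3,0],"hand":0},{"dp":[0,-1,-60],"turn":[44.2,-8.3,0],"hand":0},{"dp":[0,-1,-85],"turn":[44.2,-8.3,0],"hand":0},{"dp":[0,-1,-100],"turn":[44.2,-8.3,0],"hand":0},{"dp":[0,-1,-100],"turn":[44.2,-8.3,0],"hand":0},{"dp":[0,-1,-100],"turn":[44.2,-8.3,0],"hand":0}]'
python3 - <<'E'
from h import *
snap('scene','scene4');snap('top','top4');crop('top4',285,115,365,250,5,'c8');crop('scene4',120,100,250,260,4,'c9')
st=get_state();R=cv2.Rodrigues(st['tool_rot'])[0];print(st['position'],R.round(3),st['q'],st['wrist_force'])
E
```

```text
t: 6.55
position: [0.4867, -0.2042, 0.0815]
tool_rot: [0.261, 2.826, 1.169]
wrist_force: [-1.0, -0.1, -2.4]
finger_gap: 0.0321
[ 0.48676206 -0.20425968  0.08166952] [[-0.983  0.128  0.132]
 [ 0.184  0.696  0.694]
 [-0.003  0.706 -0.708]] [ 0.24906824  0.60174993  0.64655053  1.7563178  -0.89906075  1.58976836
  2.616134  ] [-0.47759143 -0.12761853 -3.94606848]
```

View pics/c8.png

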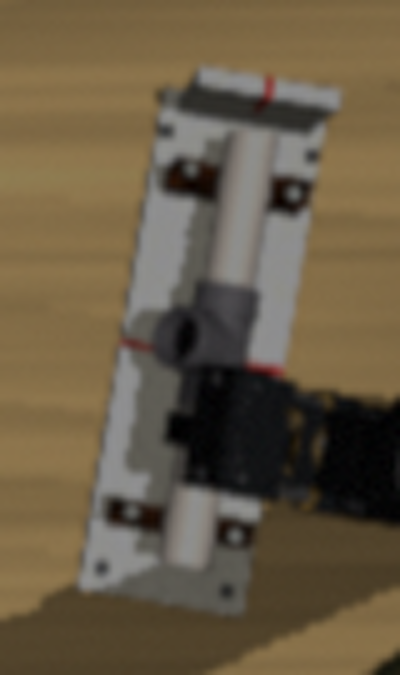

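View pics/c9.png

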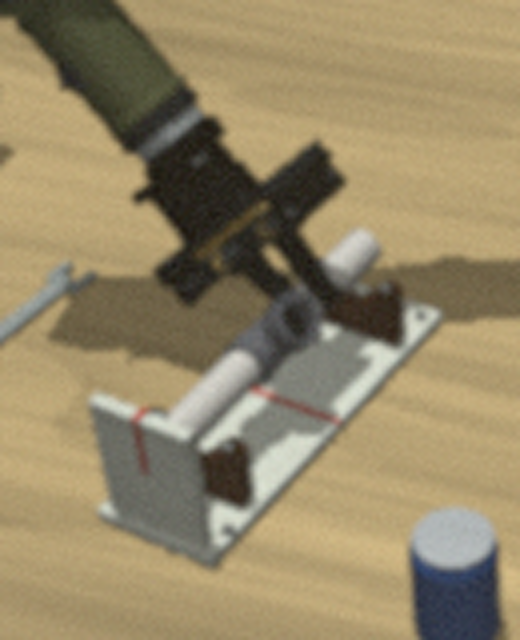

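Run:
```python
from h import *
s=load('top4');u=np.array([.983,-.184,0]);w=np.array([.184,.983,0])
def P(a,b,z): return px(s,285+a/5-.4,115+b/5-.4,z)
f=P(253,129,.08);n=P(188.5,568,.08);m=(f+n)/2;d=f-n
print('mid s',m@u,'lat',m@w,'len',np.linalg.norm(d),np.degrees(np.arctan2(d[1],d[0])))
c=P(202.5,357,.012);print('line s',c@u,c@w)
for z,a,b in((.068,(190,172),(293,192)),(.068,(131,513),(235,535))):print('board lat', (P(*a,z)+P(*b,z))@w/2)
o=P(178,339,.112);print('outlet',(o-m)@u,(o-m)@w)
```

```text
mid s 0.5741931629089393 lat -0.11324003279087738 len 0.2836819486114491 -9.47921556873325
line s 0.5715368003683653 -0.11047246851296279
board lat -0.11020114528694962
board lat -0.10939674789010354
outlet -0.002315616428228899 0.031083342354910302
```

```bash
python3 -m creep '[{"dp":[-2,2,0],"turn":[0,0,-0.7],"hand":0},{"dp":[-2,2,-6],"turn":[0,0,-0.7],"hand":0},{"dp":[-2,2,-12],"turn":[0,0,-0.7],"hand":0},{"dp":[-2,2,-15],"turn":[0,0,-0.7],"hand":0},{"dp":[-2,2,-17],"turn":[0,0,-0.7],"hand":0},{"dp":[-2,2,-18],"turn":[0,0,-0.7],"hand":0},{"dp":[-2,2,-18],"turn":[0,0,-0.7],"hand":0}]'
python3 - <<'E'
from h import *
snap('top','top5');snap('wrist','wrist5');snap('scene','scene5');crop('top5',285,115,365,250,5,'c10');crop('scene5',120,100,250,260,4,'c11')
st=get_state();print(st['position'],st['q'],st['wrist_force'],st['torque'])
E
```

```text
t: 7.52
position: [0.4842, -0.2015, 0.0631]
tool_rot: [0.277, 2.82, 1.169]
wrist_force: [-1.1, 1.4, -0.5]
finger_gap: 0.0322
[ 0.48425595 -0.20149745  0.06303418] [ 0.261163    0.61772429  0.62944746  1.77652157 -0.91102105  1.55967368
  2.63212773] [-0.83328244  1.86281085  2.69462629] [-0.42699432  0.24695995  0.57344287]
```

View pics/c10.png

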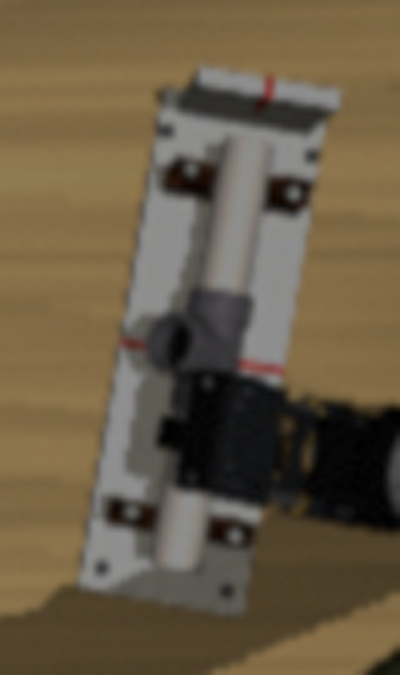

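View pics/c11.png

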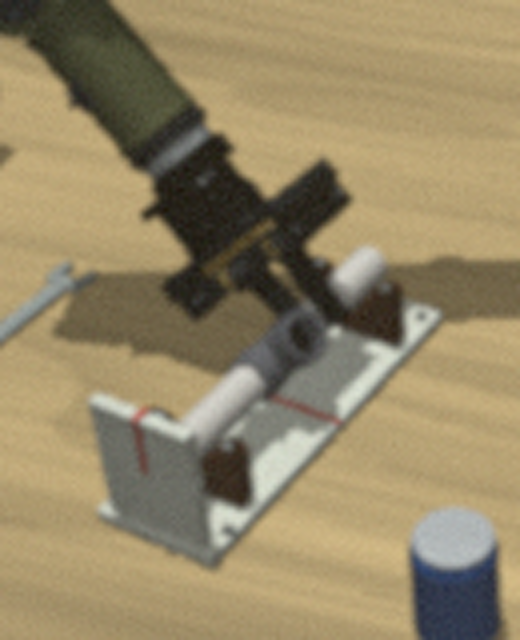

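```bash
python3 -m creep '[{"dp":[0,0,0],"turn":[0,0,0],"hand":0.42},{"dp":[0,0,0],"turn":[0,0,0],"hand":0.48},{"dp":[0,0,0],"turn":[0,0,0],"hand":0.56},{"dp":[0,0,0],"turn":[0,0,0],"hand":0.56},{"dp":[-2,-14,14],"turn":[0,0,0],"hand":0.56},{"dp":[-5,-28,28],"turn":[0,0,0],"hand":0.56},{"dp":[-10,-52,53],"turn":[0,0,0],"hand":0.56},{"dp":[-13,-70,71],"turn":[0,0,0],"hand":0.56},{"dp":[-13,-70,110],"turn":[0,0,0],"hand":0.56},{"dp":[-13,-70,140],"turn":[0,0,0],"hand":0.56}]'
python3 - <<'E'
from h import *
snap('top','top6');snap('scene','scene6');crop('top6',285,115,365,250,5,'c12');crop('scene6',120,130,250,260,5,'c13')
st=get_state();print(st['position'],st['q'],st['wrist_force'])
E
```

```text
t: 8.93
position: [0.4709, -0.2735, 0.205]
tool_rot: [0.28, 2.82, 1.164]
wrist_force: [0.4, -0.6, -0.1]
finger_gap: 0.0486
[ 0.4719444  -0.27376998  0.20694646] [ 0.32946025  0.5242568   0.69980488  1.57682464 -0.82564373  1.80570561
  2.52031059] [-0.19528761 -0.73338475  0.46840832]
```

View pics/c12.png

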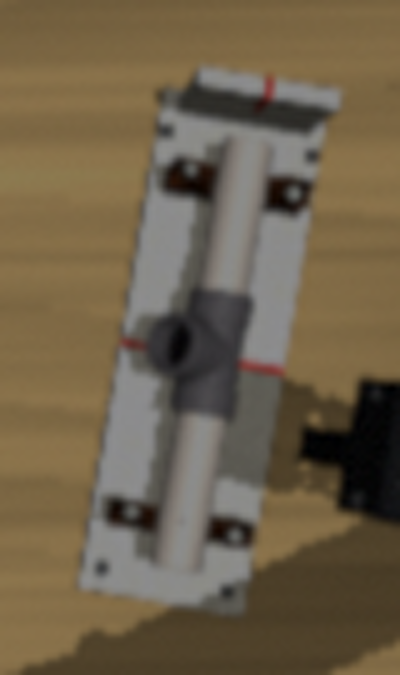

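View pics/c13.png

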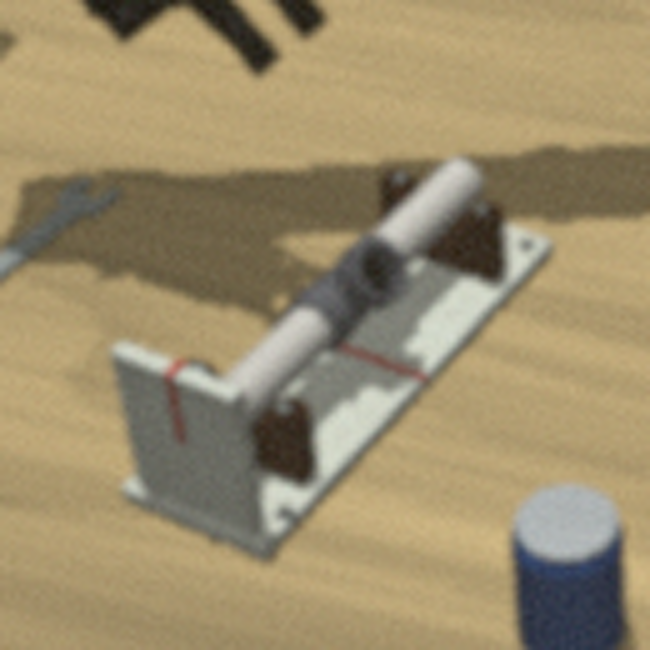

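```bash
python3 -m creep '[{"dp":[25,12,10],"turn":[-10,2,0],"hand":0.56},{"dp":[50,24,20],"turn":[-20,4,0],"hand":0.56},{"dp":[75,36,25],"turn":[-30,6,0],"hand":0.56},{"dp":[100,48,25],"turn":[-40,8,0],"hand":0.56},{"dp":[129,58,25],"turn":[-44.1,8.8,0],"hand":0.56},{"dp":[129,58,25],"turn":[-44.1,8.8,0],"hand":0.56},{"dp":[129,58,25],"turn":[-44.1,8.8,0],"hand":0.56}]'
python3 - <<'E'
from h import *
snap('wrist','wrist7')
st=get_state();R=cv2.Rodrigues(st['tool_rot'])[0];print(st['position'],R.round(3),st['q'])
E
```

```text
t: 9.9
position: [0.5994, -0.2144, 0.2273]
tool_rot: [-0.309, -3.126, 0.0]
wrist_force: [0.1, -0.2, -0.1]
finger_gap: 0.0487
[ 0.59899686 -0.21540647  0.22747707] [[-0.98   0.198 -0.   ]
 [ 0.198  0.98  -0.   ]
 [ 0.    -0.    -1.   ]] [-0.30402488  0.36359036  0.7826109   1.5248218  -0.25890507  1.36042962
  1.87191195]
```

View pics/wrist7.png

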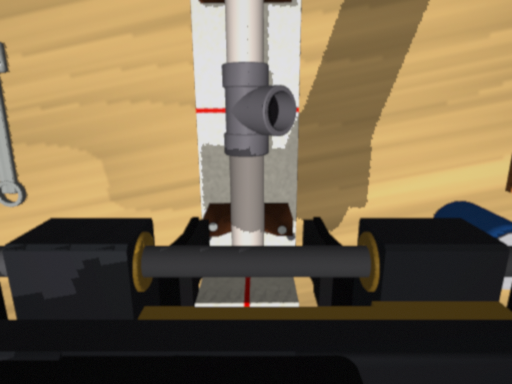

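Run:
```python
from h import *
crop('wrist7',210,50,320,170,6,'c14')
s=load('wrist7');u=np.array([.982,-.190,0]);u/=np.linalg.norm(u);w=np.array([-u[1],u[0],0])
vv,uu=np.mgrid[55:165,220:300]
K=s['intrinsics'];R=cv2.Rodrigues(s['rvec'])[0];t=np.ravel(s['tvec'])
Z=s['z_map'][55:165,220:300]
P=np.stack([(uu-K[0,2])/K[0,0]*Z,(vv-K[1,2])/K[1,1]*Z,Z],-1).reshape(-1,3)
P=(P-t)@R
print('Z noise row', (1000*P[:, 2].reshape(Z.shape)[50,::2]).round(0))
print('row120',(1000*P[:, 2].reshape(Z.shape)[80,::4]).round(0))
```

```text
Z noise row [ 12.  11.  11.  70.  72.  75.  77.  79.  80.  83.  84.  87.  85.  88.
  94.  95.  97. 100. 100. 103. 104. 105. 106. 103.  76.  74.  74.  72.
  70.  69.  71.  72.  73.  75.  76.  78.  80.  80.  12.  10.]
row120 [11. 68. 76. 78. 80. 83. 83. 82. 81. 79. 79. 74. 66. 92. 95. 92. 11. 11.
 12. 12.]
```

View pics/c14.png

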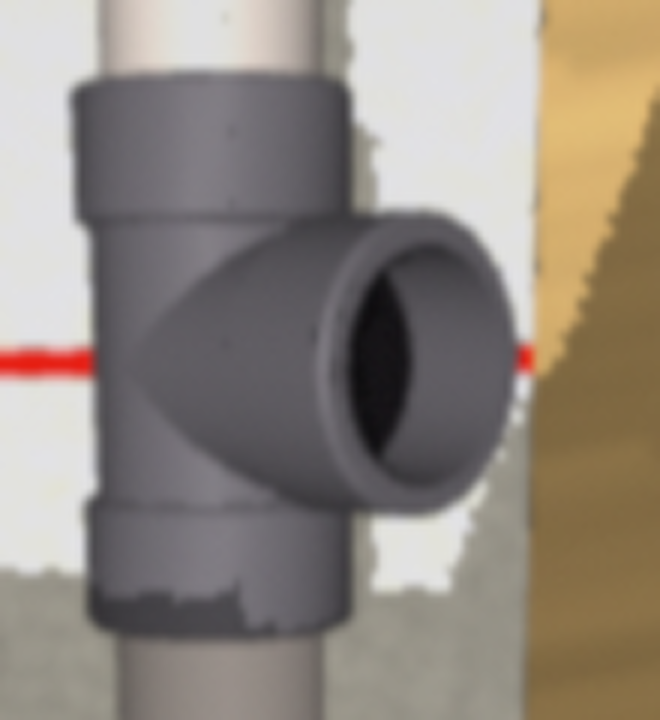

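Run:
```python
from h import *
s=load('wrist7');u=np.array([.982,-.190,0]);u/=np.linalg.norm(u);w=np.array([-u[1],u[0],0])
g=lambda a,b:(210+(a+.5)/6-.5,50+(b+.5)/6-.5)
pts=[]
c=(416,362)
for k in np.arange(0,360,10):
    r=.92; a=c[0]+99*r*np.cos(np.radians(k)); b=c[1]+151*r*np.sin(np.radians(k))
    p=px(s,*g(a,b)); pts.append(p)
pts=np.array(pts); 
L=np.c_[pts@u,pts@w,pts[:,2]]
ok=np.ones(len(L),bool)
for i in range(6):
    q=L[ok];m=q.mean(0);n=np.linalg.svd(q-m)[2][2];n*=np.sign(n[2]);res=(L-m)@n;ok=abs(res)<.0025
print(ok.sum(),'n',n,'tilt from vert',np.degrees(np.arctan2(n[1],n[2])),m)
for a,b in((322,362),(511,361)): p=px(s,*g(a,b));print(p@u,p@w,p[2])
# centre of mouth via known radius; pipe axis
for v in(20,55,180,215,170):
    row=s['z_map'][v]; us=[i for i in range(205,290) if px(s,i,v)[2]>.055]
    pl=[px(s,x,v,.062) for x in(min(us)-.5,max(us)+.5)]
    mm=(pl[0]+pl[1])/2; tops=max(px(s,i,v)[2] for i in us); print(v,'axis',mm@u,mm@w,'width',(pl[1]-pl[0])@w,'top',tops)
p=(px(s,196,110,.012)+px(s,299,109.5,.012))/2;print('line',p@u,p@w)
for b in(75,633):p=px(s,*g(215,b),.07 if b<100 else .08);print('collar end',p@u,p@w)
```

```text
36 n [-0.00242114  0.70431337  0.70988507] tilt from vert 44.774265696782834 [ 0.56867549 -0.07607182  0.0932241 ]
0.5680928221345009 -0.08958553659735798 0.10505850822412521
0.5688479893835362 -0.06169246148177205 0.07934928721462442
20 axis 0.49385688224016333 -0.10518414782387668 width 0.033549874611172995 top 0.0792757857580641
55 axis 0.5220498925359641 -0.10515046746771815 width 0.033507356671030206 top 0.07933033689239033
180 axis 0.6353842898807853 -0.10480759870473863 width 0.032921484702711695 top 0.37508496241662775
215 axis 0.67121505759095 -0.10475642294703025 width 0.08462839025507822 top 0.07820492696058468
170 axis 0.6255064553694655 -0.10468377472031469 width 0.03266513202980452 top 0.07819706526112996
line 0.5705158062608624 -0.10423558243398415
collar end 0.5287588701515068 -0.1041991505916099
collar end 0.608130437086761 -0.10496845938430302
```

```bash
python3 -m creep '[{"dp":[-25,20,10],"turn":[-10,2,0],"hand":0.56},{"dp":[-50,40,10],"turn":[-20,4,0],"hand":0.56},{"dp":[-75,60,10],"turn":[-30,6,0],"hand":0.56},{"dp":[-100,71,0],"turn":[-40,8,0],"hand":0.56},{"dp":[-112,71,-20],"turn":[-44,8.8,0],"hand":0.56},{"dp":[-112,71,-60],"turn":[-44,8.8,0],"hand":0.56},{"dp":[-112,71,-90],"turn":[-44,8.8,0],"hand":0.56},{"dp":[-112,71,-110],"turn":[-44,8.8,0],"hand":0.56},{"dp":[-112,71,-110],"turn":[-44,8.8,0],"hand":0.56},{"dp":[-112,71,-110],"turn":[-44,8.8,0],"hand":0.56}]'
python3 - <<'E'
from h import *
snap('wrist','wrist8');snap('scene','scene8');crop('scene8',120,80,280,260,4,'c15')
st=get_state();R=cv2.Rodrigues(st['tool_rot'])[0];print(st['position'],R.round(3),st['q'])
u=np.array([.9818,-.19,0]);w=np.array([.19,.9818,0]);T=.5064*u-.105*w+[0,0,.062]
d=T-st['position'];print('to go mm',1000*d,'in tool',1000*R.T@d)
E
```

```text
t: 11.2
position: [0.4882, -0.1439, 0.1185]
tool_rot: [-0.282, -2.823, 1.165]
wrist_force: [0.3, -0.3, 0.4]
finger_gap: 0.0488
[ 0.48861807 -0.1432735   0.11849452] [[-0.981  0.14  -0.137]
 [ 0.196  0.696 -0.691]
 [-0.001 -0.705 -0.71 ]] [-0.90144771  0.41156752  0.78046102  1.95437466  0.48150626  1.20775447
  1.00035083]
to go mm [-11.38455289 -56.03149959 -56.49451859] in tool [ 0.24911875 -0.76352379 80.37488783]
```

View pics/wrist8.png

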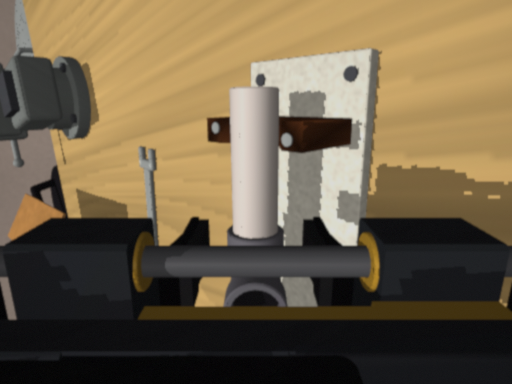

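View pics/c15.png

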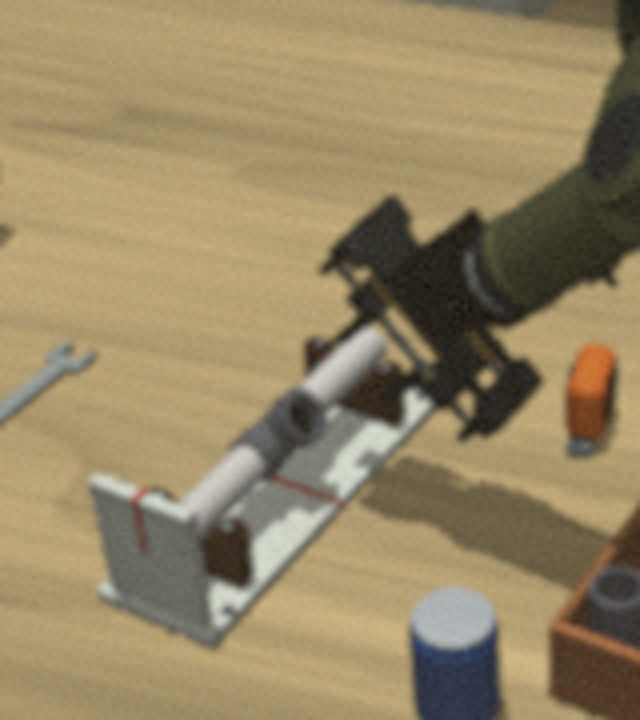

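```bash
python3 -m creep '[{"dp":[-5,-25,-25],"turn":[0,0,0],"hand":0.56},{"dp":[-8,-40,-40],"turn":[0,0,0],"hand":0.56},{"dp":[-10,-50,-50],"turn":[0,0,0],"hand":0.56},{"dp":[-11,-56,-56.5],"turn":[0,0,0],"hand":0.56},{"dp":[-11,-56,-56.5],"turn":[0,0,0],"hand":0.56},{"dp":[-11,-56,-56.5],"turn":[0,0,0],"hand":0.44},{"dp":[-11,-56,-56.5],"turn":[0,0,0],"hand":0.38},{"dp":[-11,-56,-56.5],"turn":[0,0,0],"hand":0.2},{"dp":[-11,-56,-56.5],"turn":[0,0,0],"hand":0},{"dp":[-11,-56,-56.5],"turn":[0,0,0],"hand":0},{"dp":[-11,-56,-56.5],"turn":[0,0,0],"hand":0}]' 50
python3 - <<'E'
from h import *
snap('wrist','wrist9');snap('top','top9');crop('top9',285,115,365,250,5,'c16')
st=get_state();R=cv2.Rodrigues(st['tool_rot'])[0];print(st['position'],R.round(3),st['wrist_force'],st['torque'],st['finger_gap'])
E
```

```text
t: 12.68
position: [0.4775, -0.1996, 0.0625]
tool_rot: [-0.278, -2.822, 1.169]
wrist_force: [0.2, -0.7, 5.3]
finger_gap: 0.032
[ 0.4775442  -0.19959875  0.06246354] [[-0.981  0.138 -0.138]
 [ 0.195  0.694 -0.694]
 [-0.    -0.707 -0.707]] [-0.92255176 -0.71011235  4.72717256] [-0.24101818  0.16014259  0.0111783 ] 0.03205777968152677
```

View pics/wrist9.png

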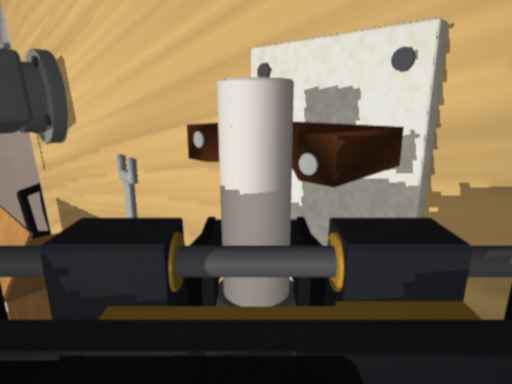

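View pics/c16.png

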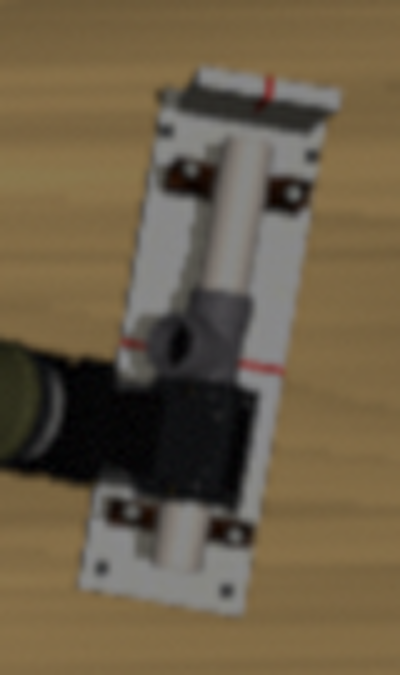

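```bash
python3 -m creep '[{"dp":[1,0,2],"turn":[0,0,0],"hand":0},{"dp":[2,0,5],"turn":[0,0,0],"hand":0},{"dp":[2,0,5],"turn":[9,-1.8,0],"hand":0},{"dp":[2,0,5],"turn":[18,-3.6,0],"hand":0},{"dp":[2,0,5],"turn":[27,-5.4,0],"hand":0},{"dp":[2,0,5],"turn":[36,-7.2,0],"hand":0},{"dp":[2,0,5],"turn":[44,-8.8,0],"hand":0},{"dp":[2,0,5],"turn":[44,-8.8,0],"hand":0},{"dp":[2,0,5],"turn":[44,-8.8,0],"hand":0}]'
python3 - <<'E'
from h import *
snap('wrist','wrist10');snap('top','top10');snap('scene','scene10');crop('scene10',120,80,280,260,4,'c17')
st=get_state();R=cv2.Rodrigues(st['tool_rot'])[0];print(st['position'],R.round(3),st['wrist_force'],st['torque'],st['finger_gap'])
E
```

```text
t: 13.9
position: [0.4791, -0.1978, 0.0656]
tool_rot: [-0.306, -3.126, 0.003]
wrist_force: [0.3, 1.1, -3.3]
finger_gap: 0.0319
[ 0.47908526 -0.19758571  0.06554464] [[-0.981  0.192 -0.001]
 [ 0.192  0.981 -0.002]
 [ 0.001 -0.002 -1.   ]] [-0.42440963 -0.94015202 -2.65672283] [-0.21482069  0.26647515 -0.02963889] 0.03169900843037957
```

View pics/wrist10.png

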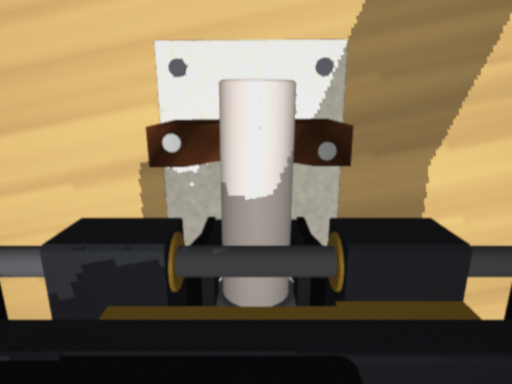

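View pics/c17.png

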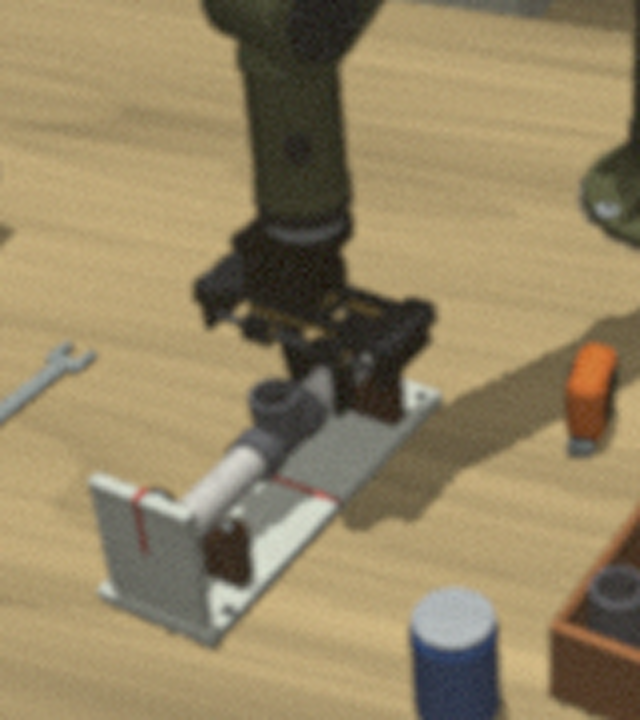

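```bash
python3 -m creep '[{"dp":[0,-2.5,0],"turn":[0,0,0],"hand":0},{"dp":[0,-2.5,-1.5],"turn":[0,0,0],"hand":0},{"dp":[0,-2.5,-3],"turn":[0,0,0],"hand":0},{"dp":[0,-2.5,-4],"turn":[0,0,0],"hand":0},{"dp":[0,-2.5,-4],"turn":[0,0,0],"hand":0}]'
python3 - <<'E'
from h import *
snap('wrist','wrist11')
st=get_state();print(st['position'],st['wrist_force'],st['torque'])
s=load('wrist11')
for v in(90,130,160,200): print(px(s,257,v))
E
```

```text
t: 14.68
position: [0.4792, -0.2006, 0.0629]
tool_rot: [-0.306, -3.127, -0.002]
wrist_force: [-3.8, 4.4, 7.9]
finger_gap: 0.0318
[ 0.47927226 -0.20057395  0.06292234] [-3.41983861  4.76652265  7.45924611] [0.94642104 0.90890369 0.68641305]
[ 0.40821187 -0.18545667  0.07653032]
[ 0.423144   -0.18839393  0.07787108]
[ 0.43482597 -0.1906886   0.07842421]
[ 0.45138219 -0.19393465  0.07828576]
```

View pics/wrist11.png

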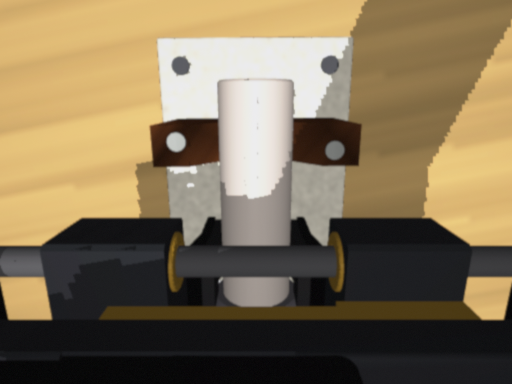

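```bash
python3 -m creep '[{"dp":[0,0.8,0],"turn":[0,0,0],"hand":0},{"dp":[0,0.8,0],"turn":[0,0,0],"hand":0},{"dp":[0,0.8,0],"turn":[0,0,0],"hand":0.4},{"dp":[0,0.8,0],"turn":[0,0,0],"hand":0.45},{"dp":[0,0.8,0],"turn":[0,0,0],"hand":0.6},{"dp":[0,0.8,0],"turn":[0,0,0],"hand":0.6},{"dp":[0,0.8,20],"turn":[0,0,0],"hand":0.6},{"dp":[0,0.8,50],"turn":[0,0,0],"hand":0.6},{"dp":[0,0.8,100],"turn":[0,0,0],"hand":0.6},{"dp":[30,-3,150],"turn":[0,0,0],"hand":0.6},{"dp":[80,-15,165],"turn":[0,0,0],"hand":0.6},{"dp":[121,-22,165],"turn":[0,0,0],"hand":0.6},{"dp":[121,-22,165],"turn":[0,0,0],"hand":0.6},{"dp":[121,-22,165],"turn":[0,0,0],"hand":0.6}]'
python3 - <<'E'
from h import *
snap('wrist','wrist12');snap('scene','scene12');snap('top','top12');crop('scene12',120,80,280,260,4,'c18');crop('wrist12',190,20,320,200,4,'c19')
E
```

```text
t: 16.48
position: [0.5993, -0.2237, 0.2264]
tool_rot: [-0.309, -3.125, 0.001]
wrist_force: [-0.5, -0.1, 0.0]
finger_gap: 0.0522
```

View pics/wrist12.png

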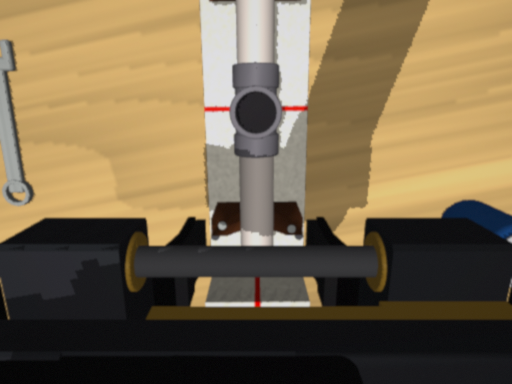

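View pics/c19.png

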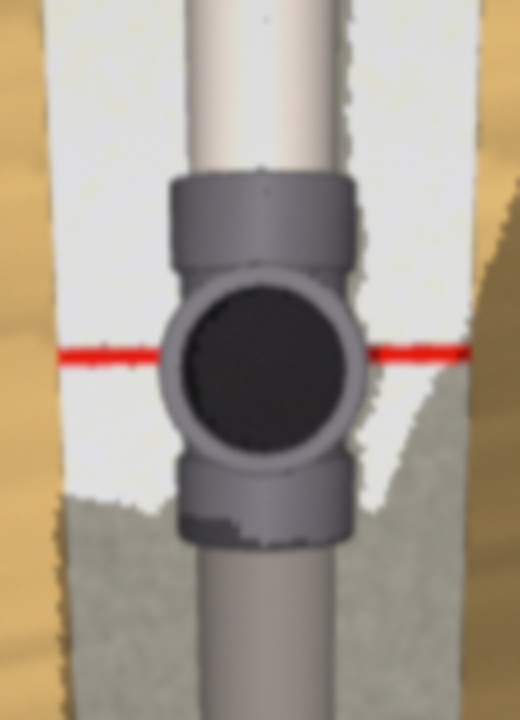

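View pics/c18.png

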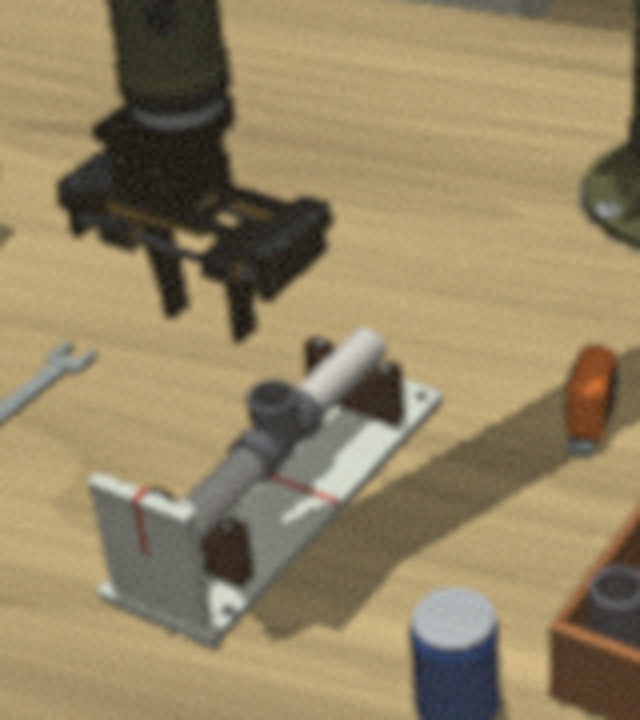

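Outlet mouth at (255,111) in the wrist view, looking straight up. I'll measure its tilt and the tee's position.

Run:
```python
from h import *
s=load('wrist12');u=np.array([.9818,-.190,0]);w=np.array([.19,.9818,0])
g=lambda a,b:(190+(a+.5)/4-.5,20+(b+.5)/4-.5)
c=(263.5,367);pts=np.array([px(s,*g(c[0]+r*np.cos(t),c[1]+r*np.sin(t))) for r in(90,94) for t in np.arange(0,6.28,.1)])
L=np.c_[pts@u,pts@w,pts[:,2]];ok=np.ones(len(L),bool)
for i in range(6):
    q=L[ok];m=q.mean(0);n=np.linalg.svd(q-m)[2][2];n*=np.sign(n[2]);ok=abs((L-m)@n)<.0025
print(ok.sum(),'n',n,'tilt deg lat',np.degrees(np.arctan2(n[1],n[2])),'along',np.degrees(np.arctan2(n[0],n[2])))
o=px(s,*g(*c),.105);print('mouth centre s,lat',o@u,o@w,'rim z',m[2])
ax=[]
for v in(10,30,50,60,170,185,200):
    us=[i for i in range(225,290) if .055<px(s,i,v)[2]<.1]
    pl=[px(s,x,v,.062) for x in(min(us)-.5,max(us)+.5)];mm=(pl[0]+pl[1])/2;ax.append(mm)
    print(v,(mm@u).round(4),(mm@w).round(4),'w',((pl[1]-pl[0])@w).round(4),'top',np.percentile([px(s,i,v)[2] for i in us],92).round(4))
a=np.polyfit([p@u for p in ax],[p@w for p in ax],1);lat=np.polyval(a,.57);print('yaw rel deg',np.degrees(a[0]),'lat',lat)
print('roll from offset',np.degrees(np.arcsin((o@w-lat)/.043)))
p=(px(s,204,109,.012)+px(s,307,108.5,.012))/2;print('line',p@u,p@w)
for b,z in((172,.075),(548,.078)):p=px(s,*g(263,b),z);print('collar',p@u)
T=load('top12');T0=load('top0')
d=np.abs(T['color'].astype(int)-T0['color']).sum(2)
for n,(a,b,c2,e) in dict(can=(245,118,272,145),tape=(252,220,270,250),coupling=(220,145,238,162),elbow=(190,137,215,160),level=(100,165,122,245),wrench=(396,165,418,226)).items(): print(n,(d[b:e,a:c2]>90).sum())
```

```text
126 n [ 6.30451727e-04 -1.20830152e-02  9.99926799e-01] tilt deg lat -0.6923227617818025 along 0.03612486276219281
mouth centre s,lat 0.5707025364393473 -0.1049209354274953 rim z 0.10441219542161405
10 0.4878 -0.1053 w 0.0324 top 0.0787
30 0.5035 -0.1054 w 0.0328 top 0.0784
50 0.5196 -0.1051 w 0.0324 top 0.0781
60 0.5279 -0.1051 w 0.0327 top 0.0779
170 0.6269 -0.1048 w 0.0335 top 0.0784
185 0.6417 -0.1044 w 0.033 top 0.0779
200 0.6569 -0.1044 w 0.0334 top 0.0779
yaw rel deg 0.3015514976229503 lat -0.10489661381827282
roll from offset -0.03240757287716208
line 0.5710011974093556 -0.10492389914973134
collar 0.53136496242757
collar 0.6112961338512
can 0
tape 175
coupling 0
elbow 22
level 0
wrench 0
```

View pics/top12.png

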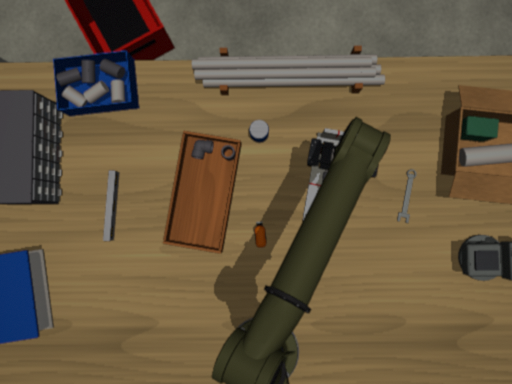

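The tee is within tolerance: outlet tilt under 1°, about 0.3 mm off the cross line. The tape's pixel change is only the arm's shadow; it still stands at (260,235).

```bash
python3 -c "
from station import *
print(hand_in(), get_state()['t'])"
```

```text
the job is handed in; nothing more can be done
the job is handed in; nothing more can be done
```

The tee is lying in both V-notches of the cradle with its outlet pointing straight up over the red cross line. I handed the job in at about 16.5 s of the 64 s allowed; handing in reports no verdict.

I took the tee from the box and laid it in the notches with the hand leaning 45°. After letting go, I regripped from the other side and turned it another 45°. I then released it with the hand upright and backed clear.

**Last checks, from the wrist camera after release:**

| Check | Measured | Allowed |
|---|---|---|
| Outlet tilt | 0.7° from the mouth plane, about 0° from the mouth's offset | 7° |
| Along the cradle, from the red line | about 0.3 mm | 10 mm |
| Across the cradle, from the line's middle | under 0.5 mm | 4 mm |
| Pipe angle to the cradle's length | about 0.3° against the direction I had measured for the cradle | 2.9° |
| Axis height | about 62 mm | 62 ± 4 mm |

**Where readings disagreed:**
- **Camera positions:** the top and wrist cameras differed by 2–5 mm across the cradle. I relied on the wrist camera, which sees the tee and the line in the same picture.
- **Base end:** locating the line from the end of the base put it about 5 mm further along than reading the line itself, so I used the line.
- **Other items:** comparing top views before and after showed no change at the can, coupling, level and wrench. Pixels did change at the tape measure and slightly at the elbow. Both still stand in the same place in the picture. The arm's shadow now falls on the tape; I didn't look into the elbow's small change further.

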